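Set a thin panel overhanging for end filing

TASK

Using only the fingertips, without pinching or lifting anything, first push the thin plywood panel on the green machine table flat up against the steel back fence. Then slide it along the fence towards the end of the table where the open aluminium tray lies, until about 40 mm of it sticks out over the tray, still flat on the table and flush with the fence, ready to have its end filed. Leave the other things where they are.

Things in the scene. Friction and masses are not known exactly. Their poses are not given: they have to be found in the camera images.
- ledge: Fixed green machine table, a ledge 200 mm deep (its x) and 400 mm long (its y, so the ends are at y = -200 and +200 mm). Origin at the centre of its foot on the bench; its flat top is 60 mm above that. Along the far edge of the top stands a steel fence, 30 mm high above the top and 24 mm thick, over the full length; its face towards the robot is at x = +75 mm. The near side (-x) and both ends of the top are open
- panel: Loose flat plywood panel, 80 mm (its x) by 150 mm (its y) by 8 mm thick, about 80 g, lying on the ledge a little in front of the fence and a little askew. Origin at the centre of its underside; its y runs roughly along the ledge's y. Flush with the fence, its centre is at x = +35 mm of the ledge
- panel_end_a (a point): Middle of the panel's +y end edge, at half its thickness
- panel_end_b (a point): Middle of the panel's -y end edge, at half its thickness
- tray: Fixed open aluminium tray for filings, 130 x 90 mm, 25 mm high, on the bench just beyond one end of the ledge (either +y or -y end, differs each time), its centre 255 mm from the ledge's middle. Origin at the centre of its underside. The panel must stick out over it
- stop_block: Fixed dark wood block, 110 x 60 mm, 80 mm high, on the bench just beyond the other end of the ledge, 255 mm from its middle. Origin at the centre of its underside. Not needed for the job
- tin: Small round metal tin, 42 mm across, 34 mm high, standing on the ledge's near edge close to one end. Origin at the centre of its underside. Leave alone
- sanding_block: Cork block 32 x 40 mm, 30 mm high, standing on the ledge's near edge close to the other end. Origin at the centre of its underside. Leave alone
- glue: White bottle, 54 mm across, 150 mm high, on the bench to the far left. Origin at the centre of its underside. Leave alone
- mallet: Wooden mallet lying on the bench beyond the ledge, about 250 mm long, 50 mm high. Origin underneath, near the middle of its length. Leave alone
- screwdriver: Screwdriver with a dark wood handle, about 200 mm long, lying on the bench to the right. Leave alone
- try_square: Try square with dark wood stock and steel blade, about 170 mm long, 16 mm high, lying on the bench to the right. Leave alone
- mug: Blue mug, 76 mm across, 85 mm high, on the bench to the left. Origin at the centre of its underside. Leave alone

How it is judged (in metres and radians):
On the way, in this order (a step that is already met when the one before it is completed fails the run):
1. the panel lies flush against the fence, not yet sticking out (x of panel in the frame of ledge between 0.031 and 0.04 m and angle between the y axis of panel and the y axis of ledge, either way round below 0.05 rad and height (world z) of panel between 0.057 and 0.064 m and angle between panel's own z axis and vertical below 0.04 rad and y of panel_end_a in the frame of ledge below 0.2 m and y of panel_end_b in the frame of ledge above -0.2 m), for 0.2 s.
2. the panel sticks out about 40 mm over the tray, flush with the fence (x of panel in the frame of ledge between 0.031 and 0.04 m and angle between the y axis of panel and the y axis of ledge, either way round below 0.05 rad and ((y of tray in the frame of ledge above 0 m and y of panel_end_a in the frame of ledge between 0.228 and 0.252 m) or (y of tray in the frame of ledge below 0 m and y of panel_end_b in the frame of ledge between -0.252 and -0.228 m))), for 0.2 s.
At the end, for the whole second after the job is handed in: The panel lies flat and at rest on the ledge, its far long edge within 4 mm of the fence and within 0.05 rad of parallel, and its end sticks out 40 mm (28 to 52 mm) past the end of the ledge on the tray's side (all of step 2 and height (world z) of panel between 0.057 and 0.064 m and angle between panel's own z axis and vertical below 0.04 rad and linear speed of panel below 0.01 m/s); the robot touches nothing.
It fails at once if the panel is lifted, tipped or dropped (raised or lowered over 8 mm, or tilted over 0.12 rad) (height (world z) of panel above 0.068 m or height (world z) of panel below 0.052 m or angle between panel's own z axis and vertical above 0.12 rad).
It fails at once if another thing is moved by more than 15 mm (distance of any of tin, sanding_block, glue, mallet, screwdriver, try_square, mug from where it was at the start of the episode above 0.015 m).
It also fails if it takes over 51 s, if anything falls off the work surface, if the arm or the gripper's body presses on something with over 40 N, if the wrist force passes 120 N, or if a joint passes its speed limit or range.

ROBOT

A 7-joint arm with a two-finger parallel gripper is mounted at the origin on the work surface. World frame = base frame: x ahead of the robot, y to its left, z up, the work surface at z = 0. Lengths are in mm, angles in rad, forces in N, time in s.
With the tool pointing down it reaches from about 400 to 900 mm from the base axis. Payload 5.6 kg.
Tool frame: the origin (TCP) lies midway between the tips of the shut fingers; the grasp point (between the pads) lies 19 mm behind it; x points along the fingers, y is the direction in which the jaws open and shut, and the axes are right-handed (so a half turn about x gives the same grasp; the last joint's range is limited). The gripper opens to 92 mm and grips with 3 to 60 N. Pads are 20 mm wide; open, the fingers measure 128 mm over their backs; the gripper's body (75 mm by 189 mm) begins 69 mm behind the grasp point.
Start: joints at [1.29, 0.468, -0.012, 1.603, 0.006, 1.071, -0.056], TCP at [153.074, -631.726, 214.592] pointing down, gripper open.
Joint ranges: [-2.53, 2.53], [-0.31, 2.02], [-1.57, 1.55], [0.28, 2.44], [-1.29, 4.43], [0.15, 1.84], [-2.92, 2.92]. Speed limits (rad/s): [2.57, 2.57, 3.14, 3.14, 3.14, 3.14, 3.14].

INTERFACE

Orientations are given as a rotation vector (axis times angle).
In Python, from cell import robot, grip, kin, viewer gives the robot as it stands. Calls block until the motion is done:
- robot.movep(position, orientation): joint-space move of the TCP to a pose.
- robot.servo_line(position, feed=150, rotation=None): straight line of the TCP; rotation=None keeps the orientation; feed is the mean speed in mm/s.
- robot.goto_joints(angles): joint-space move.
- grip(opening, newtons=None): opening from 0.0 (shut) to 1.0 (fully open); newtons is the grip in N (None keeps the last); returns when the fingers have stopped.
- robot.hold(seconds).
- kin.ik(position, orientation): joint angles nearest the present ones, or None.
- robot.observe(): the state.
- viewer.read_camera(name): name is "scene" or "top" or "wrist"; returns the picture (384x512x3 uint8, red, green, blue); there is no depth.
- viewer.camera_info(name): a dict with "camera_matrix" (3x3 intrinsics, pixels), "R" (3x3) and "t" (3): a world point X has camera coordinates R X + t. Camera axes: x right, y down, z forward; pixel columns grow to the right and rows downward; lengths in mm; the calibration is good to about 2 mm. A picture is of the moment at which its call begins: read the wrist's pose just before it. camera_info takes no time and is no camera call; for the wrist camera it gives the pose at the moment of the call.
A pose or a line that the arm cannot do raises robot.IKError and nothing moves.
- robot.job_done(): hands the job in, once; it reports no verdict.
Trained networks look in the newest picture that a camera, given by its name, has taken for a name from the list of things; names that differ only in an ending like _2 or _b are one class to them, and where a whole thing is asked for, a point or a joint stands for the part that bears it (a point fixed in the world has none). Each returns a list of dicts, best first, with "confidence" (0 to 1); they miss things now and then, are a little off and sometimes report something else, mostly with a low value. They report only what shows in the picture. A call takes as long as a camera call.
- viewer.silhouettes(name, camera): "mask" (384x512 bool, what is visible of it).
- viewer.pinpoint(name, camera): "at" ([x, y, z] in mm, in the coordinates of the camera as it stood for that picture, good to about 4 mm: a listed point, or the origin of a listed thing).
The state is a dict: "t": time; "joints": joint angles; "joint_velocities": joint speeds; "joint_torque": joint torques, N m; "tcp_pos": TCP position; "tcp_rot": TCP orientation; "contact_force": force on the tool from outside, world axes, zero at the start; "wrist_torque": the same for the moment, N m; "grip_width": opening from 0.0 (shut) to 1.0 (fully open).
Only numpy, scipy, OpenCV 4.12 (cv2) and the standard library are available. Lean on these libraries where they do the work, as an engineer would, in place of code of your own. Each camera call takes 0.05 s, during which the arm holds its last target.

## Working session

There is one attempt and no reset: what is moved stays moved. The work goes in short steps, each a Python script; the robot and the scene stay as the last script left them, time stands still between calls to the robot, and variables do not carry over. Pictures are saved under pics/ and viewed, and the job is handed in when it is done.

```bash
ls; mkdir -p pics
python3 - <<'E'
from cell import robot, grip, kin, viewer
import cv2,numpy as np
for c in ["scene","top"]:
    im=viewer.read_camera(c); cv2.imwrite(f"pics/{c}0.png",im[:,:,::-1])
    i=viewer.camera_info(c); R=np.array(i["R"]);t=np.array(i["t"])
    print(c,(-R.T@t).round(0))
    for n in ["ledge","panel","panel_end_a","panel_end_b","tray","stop_block","tin","sanding_block","mug","glue","mallet"]:
        r=viewer.pinpoint(n,c)
        print(n,[( (R.T@(np.array(d["at"])-t)).round(1).tolist(),round(d["confidence"],2)) for d in r[:2]])
s=robot.observe();print(s["t"],s["tcp_pos"],s["tcp_rot"],s["grip_width"])
E
```

```text
pics
scene [1193. -420.  797.]
ledge [([501.7, -40.0, -0.5], 0.6)]
panel [([508.6, -61.8, 63.8], 0.67)]
panel_end_a [([512.1, -136.2, 65.1], 0.92)]
panel_end_b [([512.1, -136.2, 65.1], 0.92)]
tray [([501.6, 216.1, -0.3], 0.96), ([671.9, 397.8, 0.2], 0.53)]
stop_block [([494.0, -294.4, 4.6], 0.95)]
tin [([502.8, -42.9, 1.7], 0.67), ([668.7, 397.7, 0.8], 0.4)]
sanding_block [([431.4, 134.4, 60.4], 0.61), ([667.1, -447.3, 0.5], 0.26)]
mug [([551.8, 497.0, 2.2], 0.81)]
glue [([667.6, 399.0, 1.6], 0.96)]
mallet [([778.0, 38.9, -4.3], 0.67)]
top [ 445.   44. 1410.]
ledge [([501.0, -39.4, -2.6], 0.94), ([782.5, 33.5, -5.5], 0.73)]
panel [([510.3, -61.9, 62.4], 0.6)]
panel_end_a [([515.3, -141.1, 62.2], 0.65)]
panel_end_b [([515.3, -141.1, 62.2], 0.65)]
tray [([505.3, 216.4, -2.9], 0.85), ([662.0, 400.6, 1.4], 0.62)]
stop_block [([492.9, -295.7, -2.6], 0.68)]
tin [([419.3, -198.1, 61.9], 0.58)]
sanding_block [([431.3, 128.8, 56.5], 0.49)]
mug [([547.9, 496.9, 2.5], 0.85)]
glue [([661.1, 401.0, -1.4], 0.85), ([507.6, 12.1, 63.6], 0.72)]
mallet [([661.9, -450.2, 2.7], 0.29)]
1.2 [ 153.08056496 -631.73073749  214.58021593] [ 2.09519299  0.25018833 -2.09525788] 1.002704512230011
```

View pics/top0.png

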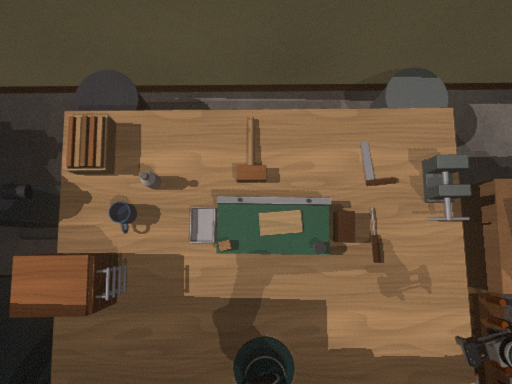

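View pics/scene0.png

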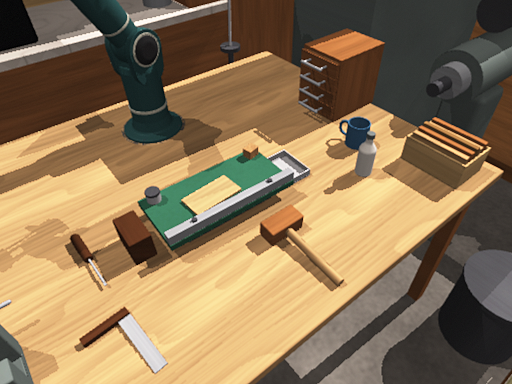

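The top view shows the panel (column 280, row 223) with the fence above it (row 200). The tray is at the left, +y end (203, 225), the tin at (321, 247) and the sanding block at (224, 245). Next I'll refine the yaws from masks and check reach.

```bash
cat > h.py <<'E'
from cell import robot, grip, kin, viewer
import cv2,numpy as np
from scipy.spatial.transform import Rotation as Ro
def back(c,uv,z):
    i=viewer.camera_info(c);K=np.array(i["camera_matrix"]);R=np.array(i["R"]);t=np.array(i["t"])
    C=-R.T@t; d=(R.T@np.linalg.inv(K)@np.c_[uv,np.ones(len(uv))].T).T
    return (C+d*((z-C[2])/d[:,2])[:,None])[:,:2]
def rect(name,c,z):
    out=[]
    for r in viewer.silhouettes(name,c)[:1]:
        cs,_=cv2.findContours(r["mask"].astype(np.uint8),cv2.RETR_EXTERNAL,cv2.CHAIN_APPROX_NONE)
        k=max(cs,key=cv2.contourArea)[:,0,:]
        p=back(c,k.astype(float),z).astype(np.float32)
        (cx,cy),_,_=q=cv2.minAreaRect(p)
        b=cv2.boxPoints(q); e=[b[1]-b[0],b[2]-b[1]]; L=max(e,key=np.linalg.norm); L=L*np.sign(L[1])
        out.append((round(r["confidence"],2),np.round([cx,cy],1),sorted(np.round([np.linalg.norm(x) for x in e],1)),round(float(np.arctan2(-L[0],L[1])),3)))
    return out
def rot(yaw,jy):  # tool x down; tool y horizontal at world angle jy+yaw
    a=jy+yaw; X=np.array([0,0,-1.]);Y=np.array([np.cos(a),np.sin(a),0]);
    return Ro.from_matrix(np.c_[X,Y,np.cross(X,Y)]).as_rotvec()
def panel(c="top"):
    viewer.read_camera(c);i=viewer.camera_info(c); R=np.array(i["R"]);t=np.array(i["t"])
    return rect("panel",c,68),[((R.T@(np.array(d["at"])-t)).round(1).tolist(),round(d["confidence"],2)) for n in("panel","panel_end_a") for d in viewer.pinpoint(n,c)]
E
python3 - <<'E'
from h import *
for c in("top","scene"):
    viewer.read_camera(c)
    for n,z in(("panel",68),("ledge",60),("tray",25),("stop_block",80),("tin",94),("sanding_block",90)): print(c,n,rect(n,c,z))
print(Ro.from_rotvec(robot.observe()["tcp_rot"]).as_matrix().round(2))
for jy in(np.pi/2,-np.pi/2,0,np.pi):
  for p in([440,-62,150],[440,-62,63],[536,-166,63],[540,60,63],[500,125,63]):
    q=kin.ik(p,rot(-.02,jy)); print(round(jy,2),p,None if q is None else np.round(q,2))
E
```

```text
top panel [(0.8, array([510. , -63.7]), [np.float32(78.8), np.float32(149.3)], 0.047)]
top ledge [(0.72, array([500.7, -43.2]), [np.float32(205.4), np.float32(416.6)], -0.011)]
top tray [(0.95, array([507.5, 214.8]), [np.float32(94.4), np.float32(132.9)], 1.522)]
top stop_block [(0.83, array([ 492.9, -285. ]), [np.float32(73.9), np.float32(106.4)], 1.533)]
top tin [(0.45, array([ 419.5, -194. ]), [np.float32(37.4), np.float32(41.6)], -0.011)]
top sanding_block [(0.56, array([432.2, 131.1]), [np.float32(31.5), np.float32(39.0)], 0.184)]
scene panel []
scene ledge [(0.97, array([505.5, -29.2]), [np.float32(221.8), np.float32(430.3)], -0.021)]
scene tray [(0.86, array([511.8, 222.8]), [np.float32(71.3), np.float32(148.8)], 1.528)]
scene stop_block [(0.66, array([ 520.5, -298.1]), [np.float32(67.0), np.float32(171.4)], 1.535)]
scene tin [(0.54, array([ 434. , -201.8]), [np.float32(40.5), np.float32(74.3)], 1.25)]
scene sanding_block [(0.67, array([442. , 122.4]), [np.float32(56.5), np.float32(66.4)], 0.206)]
[[-0.    0.24 -0.97]
 [-0.   -0.97 -0.24]
 [-1.    0.    0.  ]]
1.57 [440, -62, 
[... 557 characters left out ...]
3 -2.1 ]
-1.57 [500, 125, 63] [ 0.16  0.55 -0.58  2.01  0.45  0.71 -2.29]
0 [440, -62, 150] [ 0.66  0.29 -0.67  2.11  0.25  0.82 -0.19]
0 [440, -62, 63] [ 0.56  0.45 -0.58  2.17  0.41  0.63 -0.34]
0 [536, -166, 63] [ 0.66  0.6  -0.54  1.9   0.44  0.76 -0.15]
0 [540, 60, 63] [ 0.35  0.61 -0.67  1.94  0.54  0.78 -0.65]
0 [500, 125, 63] [ 0.43  0.71 -0.96  1.99  0.78  0.86 -0.99]
3.14 [440, -62, 150] [-1.    0.53  1.37  2.2  -0.66  0.94 -2.4 ]
3.14 [440, -62, 63] [-0.81  0.64  1.12  2.25 -0.86  0.78 -2.26]
3.14 [536, -166, 63] [ 0.14  0.52  0.12  1.94 -0.1   0.69 -2.84]
3.14 [540, 60, 63] [ 0.72  1.04 -1.33  1.92  1.12  1.2   2.07]
3.14 [500, 125, 63] [ 0.61  1.01 -1.33  1.99  1.11  1.16  1.92]
```

```bash
cat >> h.py <<'E'
def F():
    return np.array(robot.observe()["contact_force"])
def push(d,maxd,step,thr,feed=40):
    d=np.array([*d,0.]);p0=np.array(robot.observe()["tcp_pos"]);f0=F();s=0
    while s<maxd:
        s=min(s+step,maxd); robot.servo_line(p0+d*s,feed=feed)
        f=(F()-f0)@d
        if f<-thr: break
    return s,f,np.round(robot.observe()["tcp_pos"],1)
E
python3 - <<'E'
from h import *
r=rot(-.02,-np.pi/2)
robot.movep([444,-66,200],r)
robot.servo_line([444,-66,100],feed=150)
robot.servo_line([444,-66,63],feed=50)
s=robot.observe();print(s["t"],np.round(s["tcp_pos"],1),np.round(s["contact_force"],2),s["grip_width"])
u=(np.cos(-.02),np.sin(-.02))
robot.servo_line([444+20,-66.4,63],feed=40); print(F().round(2),panel()[0])
print(push(u,32,2,5)); print(robot.observe()["t"],F().round(2))
im=viewer.read_camera("top");cv2.imwrite("pics/t1.png",cv2.resize(im[150:290,150:400,::-1],None,fx=3,fy=3))
im=viewer.read_camera("scene");cv2.imwrite("pics/s1.png",cv2.resize(im[100:280,90:330,::-1],None,fx=3,fy=3))
print(panel())
E
```

```text
5.8833 [444.2 -65.9  63.1] [-0.23  0.23 -0.32] 0.9965252379750992
[-0.13  0.54  0.97] [(0.82, array([528.2, -66.2]), [np.float32(59.1), np.float32(149.4)], 0.07)]
(22, np.float64(-7.224596296761983), array([483.1, -66.8,  62.6]))
9.4833 [-7.73  1.29  7.62]
([(0.84, array([545.4, -58.7]), [np.float32(52.5), np.float32(131.4)], -0.04)], [([533.3, -70.0, 60.8], 0.85), ([535.9, 10.6, 60.2], 0.89), ([535.8, -147.6, 63.0], 0.58)])
```

View pics/t1.png

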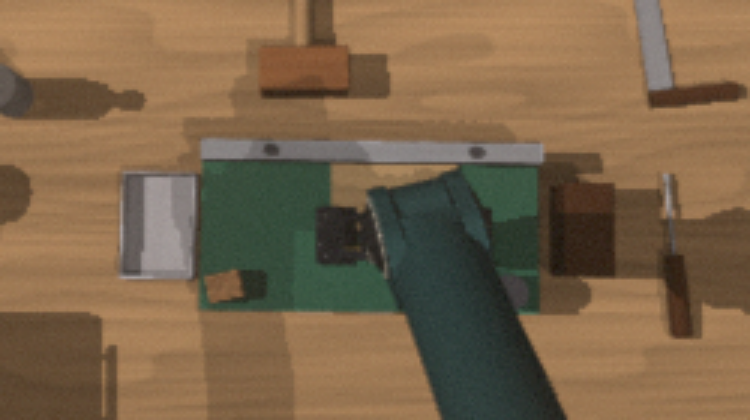

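View pics/s1.png

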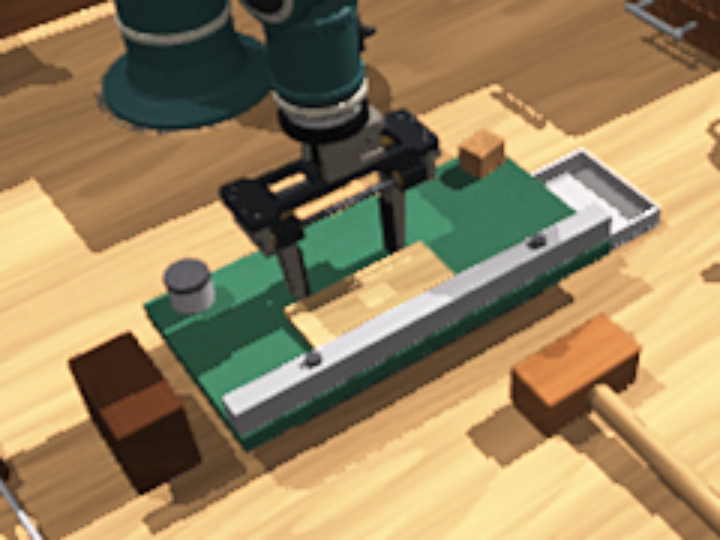

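The crops show the panel's far edge against the fence (top crop columns 330–470, row 165), with both fingers on its near edge. I'll back off, check, then push from the −y end with the jaws across the end edge.

Run:
```python
from h import *
p=np.array(robot.observe()["tcp_pos"])
robot.servo_line(p+[-15,.3,0],feed=60)
robot.servo_line(p+[-15,.3,85],feed=150)
grip(0.35)
r=rot(-.02,0)
robot.movep([532,-170,145],r)
im=viewer.read_camera("scene");cv2.imwrite("pics/s2.png",cv2.resize(im[100:280,90:330,::-1],None,fx=3,fy=3))
print(panel())
robot.servo_line([532,-170,80],feed=100)
robot.servo_line([532,-170,63],feed=40)
s=robot.observe();print(s["t"],np.round(s["tcp_pos"],1),np.round(s["contact_force"],2),s["grip_width"])
im=viewer.read_camera("scene");cv2.imwrite("pics/s3.png",cv2.resize(im[100:280,90:330,::-1],None,fx=3,fy=3))
```

```text
([(0.8, array([532.6, -68. ]), [np.float32(74.3), np.float32(149.1)], -0.011)], [([534.3, -68.8, 63.2], 0.77), ([550.5, 495.9, 2.7], 0.58), ([537.3, 12.1, 61.0], 0.91), ([535.5, -145.6, 63.0], 0.59)])
14.9417 [ 532.  -169.9   62.8] [-1.12 -0.96  1.59] 0.3484213049492016
```

View pics/s3.png

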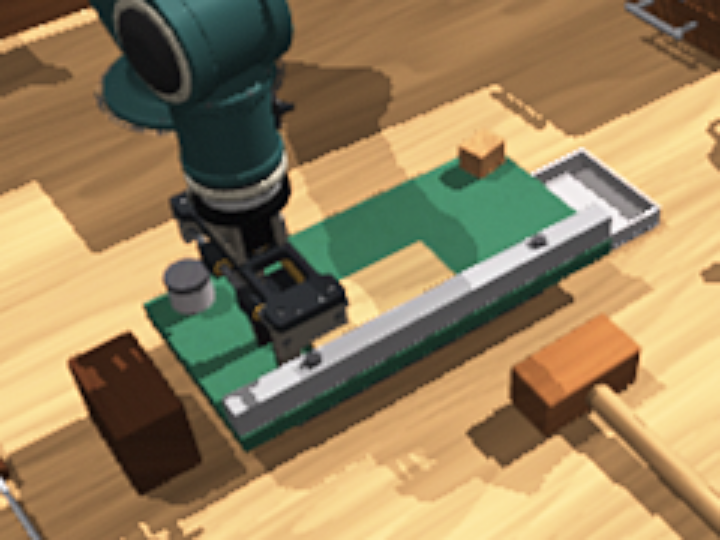

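Run:
```python
from h import *
for y in(-120,-70,-20,22):
    robot.servo_line([532+.02*(y+170),y,63],feed=50)
    s=robot.observe();print(round(s["t"],2),np.round(s["tcp_pos"],1),np.round(s["contact_force"],2))
print(panel())
im=viewer.read_camera("scene");cv2.imwrite("pics/s4.png",cv2.resize(im[100:280,90:330,::-1],None,fx=3,fy=3))
im=viewer.read_camera("top");cv2.imwrite("pics/t4.png",cv2.resize(im[150:290,150:400,::-1],None,fx=3,fy=3))
```

```text
16.14 [ 533.  -120.2   63. ] [-0.26 -0.46  0.57]
17.29 [534.  -70.2  63. ] [0.21 0.49 0.36]
18.44 [535.1 -20.3  63. ] [-1.04 -0.18  0.73]
19.43 [535.9  21.8  63. ] [ 0.27 -0.31 -0.44]
([(0.73, array([536.3, 119.8]), [np.float32(77.8), np.float32(127.7)], -0.01)], [([539.4, 107.4, 61.9], 0.96), ([539.4, 187.7, 62.0], 0.96), ([536.1, 28.8, 64.8], 0.69)])
```

View pics/s4.png

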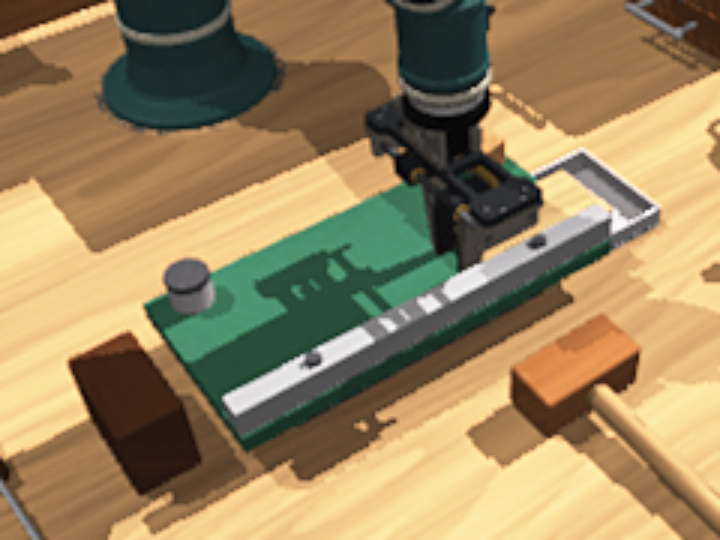

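View pics/t4.png

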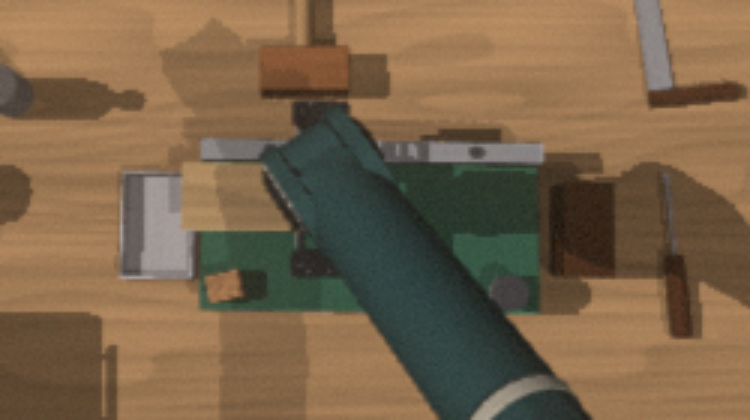

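The panel has tracked the fence, and its end (top crop column 181) is about 22 mm past the table end (column 200). It needs about 17 mm more.

Run:
```python
from h import *
robot.servo_line([536.2,38.5,63],feed=30); robot.hold(0.3)
robot.servo_line([535.8,20,63],feed=60)
robot.servo_line([535.5,18,170],feed=150)
robot.movep([470,-120,260],rot(-.02,0))
print(panel(),panel("scene"))
im=viewer.read_camera("scene");cv2.imwrite("pics/s5.png",cv2.resize(im[100:280,90:330,::-1],None,fx=3,fy=3))
im=viewer.read_camera("top");cv2.imwrite("pics/t5.png",cv2.resize(im[180:270,180:290,::-1],None,fx=6,fy=6,interpolation=cv2.INTER_CUBIC))
print(robot.observe()["t"])
```

```text
([(0.85, array([536.4, 126.5]), [np.float32(84.8), np.float32(148.1)], -0.009)], [([536.1, 126.5, 59.3], 0.61), ([539.2, 41.5, 63.0], 0.85), ([540.2, 202.3, 57.9], 0.69)]) ([(0.67, array([535.2, 123.2]), [np.float32(83.2), np.float32(153.4)], -0.026)], [([538.9, 126.4, 63.2], 0.82), ([538.0, 199.7, 69.3], 0.7), ([533.0, 50.2, 65.5], 0.62), ([501.8, 216.0, 1.0], 0.42)])
23.3
```

View pics/s5.png

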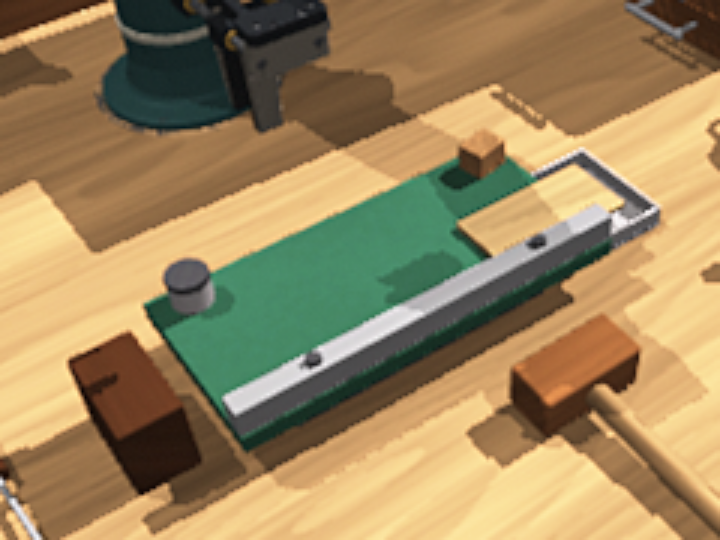

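View pics/t5.png

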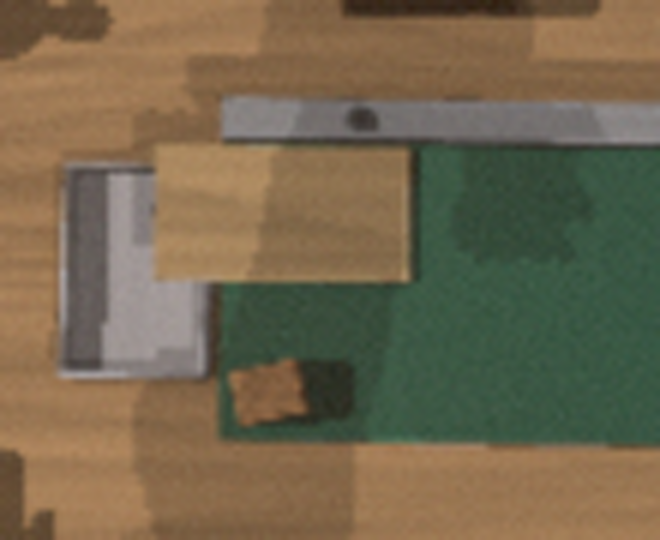

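Overhang measures about 38 mm, with the panel end at crop column 155 and the table end at column 219. Any fence gap is 1–2 mm at most. There's time for a gentle two-finger seating push with a force stop, so I'll do that to be sure it's flush.

Run:
```python
from h import *
grip(1.0)
r=rot(-.02,-np.pi/2)
robot.movep([475,118,160],r)
robot.servo_line([475,118,85],feed=120)
robot.servo_line([475,118,63],feed=40)
s=robot.observe();print(s["t"],np.round(s["tcp_pos"],1),np.round(s["contact_force"],2))
print(push((np.cos(.02),-np.sin(.02)),18,1,4,feed=30)); robot.hold(.3)
p=np.array(robot.observe()["tcp_pos"]); print(F().round(2),robot.observe()["t"])
robot.servo_line(p+[-13,.26,0],feed=60)
robot.servo_line(p+[-13,.26,100],feed=150)
robot.movep([450,-120,260],r)
print(panel(),panel("scene"))
im=viewer.read_camera("scene");cv2.imwrite("pics/s6.png",cv2.resize(im[100:280,90:330,::-1],None,fx=3,fy=3))
im=viewer.read_camera("top");cv2.imwrite("pics/t6.png",cv2.resize(im[180:270,180:290,::-1],None,fx=6,fy=6,interpolation=cv2.INTER_CUBIC))
print(robot.observe()["t"])
```

```text
27.5833 [475.  118.1  62.9] [-0.61  0.62 -0.3 ]
(15, np.float64(-6.58950855235525), array([487.8, 117.9,  62.7]))
[-6.96  0.69  6.83] 31.6333
([(0.81, array([536.4, 126.4]), [np.float32(77.8), np.float32(148.0)], -0.01)], [([539.5, 124.4, 61.5], 0.59), ([540.8, 46.9, 62.1], 0.89), ([540.7, 202.5, 60.1], 0.67), ([501.6, -37.3, -0.8], 0.39)]) ([(0.64, array([527.7, 124.4]), [np.float32(78.1), np.float32(161.5)], -0.196)], [([538.7, 125.2, 61.7], 0.8), ([536.2, 51.5, 62.3], 0.88), ([537.5, 198.2, 67.4], 0.56)])
34.3583
```

View pics/s6.png

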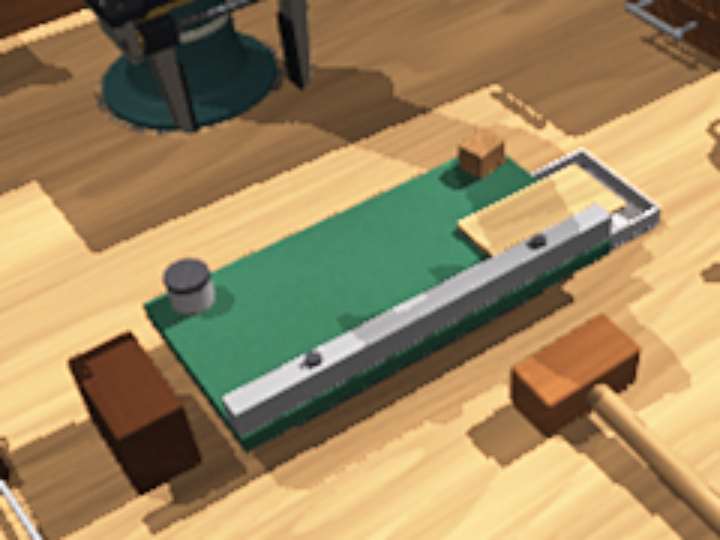

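View pics/t6.png

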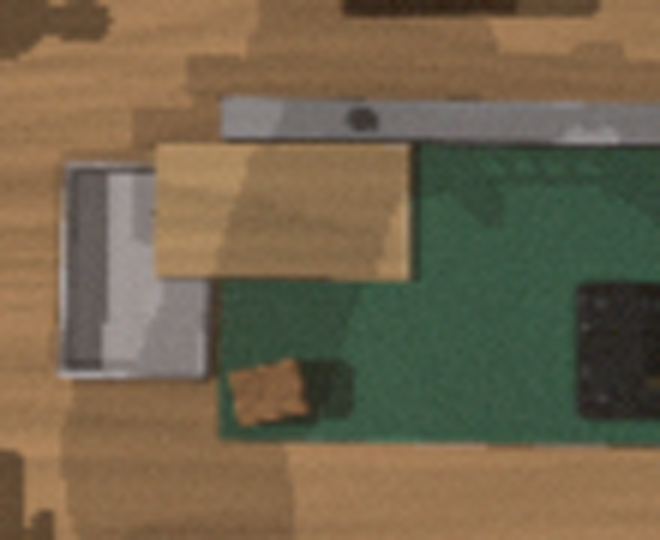

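The panel is flush (crop row 143, tight under the fence) and sticks out about 38 mm (columns 155 to 219). The sanding block and tin haven't moved and the arm is clear, so I'm handing in.

```bash
python3 -c "
from cell import robot
print(robot.job_done(),robot.observe()['t'])"
```

```text
the job is handed in; nothing more can be done
the job is handed in; nothing more can be done
```

The panel is flat against the fence and sticks out about 38 mm over the tray at the +y end. I handed the job in just after 34 s; no verdict is reported.

I pushed it against the fence with the two open fingertips, stopping at about 7 N. Next I slid it along the fence by pushing its −y end. A second gentle push of about 7 N then seated it again, and I moved the arm clear.

**Last checks:**
- **Overhang:** the top picture gives about 38 mm. The networks put the end at world y of 198 to 202 mm, against an estimated table end at 160 mm.
- **Flush:** the seating push stopped firmly against the fence, and no gap shows in the top picture.
- **Other things:** the tin and sanding block look unmoved in the before and after pictures. I did not measure the rest again.

**Disagreements:**
- The last scene-camera mask of the panel gave a yaw of −0.196 rad. I rejected it because the top mask gave −0.01 and the picture shows the panel parallel.
- During both fence pushes the upward force read about 7 N while the tool stayed at its set height. I did not find the cause.

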